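# Close the jar rack's keeper bar and run its wing nut down

## Task

Secure the jars in the white rack: with the fingertips gently push the keeper bar shut in front of them until it is against its stop, its fork round the stud. Then run the black wing nut down clockwise (seen from above), pushing its wings round stroke by stroke with the fingertips until it is fully down and snug on the bar; do not pinch or force it. Leave the bar shut, and do not lift, carry or shove the jars or the other loose things about.

Things in the scene. Friction and masses are not known exactly. Their poses are not given: they have to be found in the camera images.
- rack: white steel rack fixed to the counter, floor plate 190 x 340 mm, 12 mm thick. Origin on the counter under the middle of the closed keeper bar; z up, x from the bar towards the jars, y along the closed bar towards its pivot. The threaded stud stands at x=0, y=-100 mm, the bar's pivot at x=0, y=+100 mm, the jars in a row at about x=73 mm, y from -15 to 115 mm.
- cheek (a point): centre of the top edge of the rack's upright cheek plate beside the nut, 106 mm above the counter; plate 6 mm thick (rack y), 90 mm long (rack x), at rack x=0, y=-143 mm. Its inner face is 40 mm from the stud axis: no finger fits between it and the turning wings, so the wings can be pushed round only on the other sides.
- keeper (a joint): swing angle of the level keeper bar (rad) about its upright pivot. 0 = shut, against a firm stop: the bar points along rack -y in front of the jars, its forked end round the stud below the nut. Grows as it swings out towards rack -x: its direction from the pivot is (-sin q, -cos q) in rack x, y. Friction 0.25 N m; it stays where it is left. Starts 0.5 to 0.9.
- bar_mid (a point): point on the centre line of the aluminium keeper bar (14 x 14 mm, 216 mm long), 120 mm from its pivot, at mid height, 53 mm above the counter (bar from 46 to 60 mm). Its y axis points along the bar back to the pivot, its x axis square to the bar, the way it moves as it shuts.
- stud (a point): point on the axis of the upright threaded stud (8 mm diameter, tip 100 mm above the counter), 60 mm above the counter, level with the top of the shut bar.
- nut (a joint): turn of the black wing nut on the stud (rad). Grows clockwise seen from above (tightening); 10.0 = snug on the bar, a firm stop; starts 0 to 3, so 1.1 to 1.6 turns loose. At 0 the wings lie along rack x; they come round every half turn. It sinks 4 mm per turn, 6.4 mm from 0 to 10. Slight friction, 0.02 N m; it stays where it is left.
- wings (a point): centre of the wing nut, on the stud axis at mid height of the wings; turns and sinks with it, from 83 mm above the counter at 0 to 77 mm when snug. Two flat wings 5 mm thick lie along its +x and -x, from 6 to 32 mm from the axis, reaching 9 mm above and below this point. The round hub (radius 10 mm) ends 5 mm below this point; the stud goes on above the wings.
- jar0: one of three loose white jars with black lids in the rack, 54 mm diameter, 72 mm tall; origin under its centre. Bystander.
- jar1: one of three loose white jars with black lids in the rack, 54 mm diameter, 72 mm tall; origin under its centre. Bystander.
- jar2: one of three loose white jars with black lids in the rack, 54 mm diameter, 72 mm tall; origin under its centre. Bystander.
- carton: loose carton 55 x 45 x 88 mm standing on the counter outside the cheek; origin under its centre. Bystander.
- comb: loose flat comb 30 x 150 x 8 mm lying on the counter in front of the rack, long side along its y; the keeper bar passes well above it. Origin under its centre. Bystander.
- tint_brush: loose brush, 200 mm long along its x, lying on the counter to the left of the rack. Bystander.
- mix_bowl: loose bowl, 110 mm across, 50 mm tall, on the counter to the left; origin under its centre. Bystander.

How it is judged:
On the way, in this order (a step that is already met when the one before it is completed fails the run):
1. the keeper bar is shut against its stop (value of joint keeper below 0.04 rad), for 0.2 s.
2. the wing nut is run down snug (value of joint nut above 9.7 rad and value of joint keeper below 0.06 rad), for 0.2 s.
At the end, for the whole second after the job is handed in: The wing nut is within 0.3 rad of its tight stop, the keeper bar within 0.06 rad of its closed stop, and every loose thing within 30 mm of where it began (all of step 2 and distance of each of jar0, jar1, jar2, carton, comb, tint_brush, mix_bowl from where it was at the start of the episode below 0.03 m); the robot touches nothing.
It fails at once if the wing nut is run down while the bar is still open (value of joint nut above 4.5 rad and value of joint keeper above 0.15 rad).
It fails at once if the wing nut is pinched (over 30 N on it while it still runs loose) (contact force between the fingers and nut above 30 N and value of joint nut below 9.5 rad).
It fails at once if the wing nut is forced (over 70 N) (contact force between the fingers and nut above 70 N).
It fails at once if the bar is pinched or forced (over 70 N) (contact force between the fingers and keeper above 70 N).
It fails at once if a loose thing is lifted, carried, tipped or shoved (lifted 15 mm or moved 30 mm) (height (world z) of any of jar0, jar1, jar2 above 0.027 m or height (world z) of any of carton, comb, tint_brush, mix_bowl above 0.015 m or distance of any of jar0, jar1, jar2, carton, comb, tint_brush, mix_bowl from where it was at the start of the episode above 0.03 m).
It also fails if it takes over 64 s, if anything falls off the work surface, if the arm or the gripper's body presses on something with over 40 N, if the wrist force passes 120 N, or if a joint passes its speed limit or range.

## Robot

A 6-joint arm with a two-finger parallel gripper is mounted at the origin on the work surface. World frame = base frame: x ahead of the robot, y to its left, z up, the work surface at z = 0. Lengths are in m, angles in rad, forces in N, time in s.
With the tool pointing down it reaches from about 0.375 to 0.9 m from the base axis. Payload 3.1 kg.
Tool frame: the origin (TCP) lies midway between the tips of the shut fingers; the grasp point (between the pads) lies 19 mm behind it (manip.hold_point_z is the distance from the TCP to the grasp point, in m); z points along the fingers, y is the direction in which the jaws open and shut (so a half turn about z gives the same grasp; the last joint's range is limited). The gripper opens to 85 mm and grips with 20 to 120 N. Pads are 22 mm wide; open, the fingers measure 114 mm over their backs; the gripper's body (76 mm by 85 mm) begins 54 mm behind the grasp point. The pads swing forward as they close: fully open they stand 13 mm farther back than shut.
Start: joints at [-1.45, 0.527, 1.433, -0, 1.181, -0.178], TCP at [0.184, -0.597, 0.231] pointing down, gripper open.
Joint ranges: [-3.08, 3.08], [-0.75, 2.2], [0.22, 2.44], [-1.43, 4.57], [0, 2.65], [-2.85, 2.85]. Speed limits (rad/s): [2.79, 2.79, 3.14, 3.14, 3.14, 3.14].

## Interface

Orientations are given as a unit quaternion [x, y, z, w].
In Python, from station import manip gives the robot as it stands.
- The arm moves only by the tool drive_tool, never from a script. Its argument "motion" is one flat list of numbers, 7 for each row, row after row: the shift along the tool's x, y, z in mm, then the turn, a rotation vector about the tool's x, y, z in degrees, then the finger opening in mm, from 0 to 85.4. A call has 1 to 8 rows; each row is the pose to reach, as a shift and turn from the pose measured when the call began, along the tool's axes at that moment; what a row does not reach only later rows make up. A row lasts 1/8 s, in which the tool goes at most 62.5 mm and 10.7 degrees, less where a joint would pass 70% of its speed; a pose out of reach is approached as far as the arm can. A call with a gripper value outside its range is refused whole. The fingers move at their own pace and stop on an object; "force" is the grip in N (left out, the last holds). Time passes only in rows, so rows that repeat a pose let the fingers close. It gives the time, the measured TCP pose, the force and the opening at its end, in the units of the state.
- manip.sense(): the state, without advancing time (a new reading comes with each control period).
- manip.snapshot(name): name is "side" or "top"; returns a dict with "color" (480x640x3 uint8, red, green, blue), "fx", "fy", "cx", "cy" (pixels), "view" (4x4, takes a point from world to camera coordinates). Camera axes: x right, y up, looking along -z (the intrinsics and any distortion apply to the point x, -y, -z); pixel columns grow to the right and rows downward; lengths in m; the calibration is good to about 2 mm. A picture is of the moment at which its call begins. There is no depth.
- manip.sign_off(): hands the job in, once; it reports no verdict.
The state is a dict: "t": time; "q": joint angles; "qd": joint speeds; "tau": joint torques, N m; "tcp_pos": TCP position; "tool_rot": TCP orientation; "force": force on the tool from outside, world axes, zero at the start; "ft_torque": the same for the moment, N m; "finger_gap": opening from 0.0 (shut) to 1.0 (fully open).
Only numpy, scipy, OpenCV 4.12 (cv2) and the standard library are available. Lean on these libraries where they do the work, as an engineer would, in place of code of your own. Each camera call takes 0.05 s, during which the arm holds its last target.

## Working session

There is one attempt and no reset: what is moved stays moved. The work goes in short steps, Python scripts to look and compute and a tool call to move; the robot and the scene stay as the last step left them, time stands still between calls to the robot, and variables do not carry over. Pictures are saved under pics/ and viewed, and the job is handed in when it is done.

Besides the shell and the picture viewer there is one more tool, called after "Request:" as name(argument=value, ...) on one line, values as JSON. drive_tool: Moves the arm, as the interface text tells. Its arguments: {"type":"object","properties":{"motion":{"type":"array","items":{"type":"number"}},"force":{"type":"number"}},"required":["motion"]}

```bash
ls; mkdir -p pics
python3 - <<'E'
from station import manip
import cv2,numpy as np
print(manip.sense())
for n in("side","top"):
    s=manip.snapshot(n); cv2.imwrite(f"pics/{n}0.png",s["color"][:,:,::-1]); print(n,s["fx"],s["fy"],s["cx"],s["cy"],s["view"],[k for k in s])
E
```

```text
pics
{'t': 0.0, 'q': array([-1.45057395e+00,  5.28470863e-01,  1.43392493e+00,  2.74283286e-05,
        1.18140171e+00, -1.78477480e-01]), 'qd': array([-0.00042451, -0.00071538, -0.00079281,  0.00029567,  0.00103537,
       -0.00125616]), 'tau': array([-1.27840678e-03, -4.42358816e+01, -1.78024703e+01, -3.83382358e-04,
        8.50308716e-03, -1.89405893e-05]), 'tcp_pos': array([ 0.1838839 , -0.59657563,  0.23032354]), 'tool_rot': array([ 9.88868190e-01,  1.48790077e-01,  4.47828605e-05, -1.10159074e-03]), 'force': array([-0.07731624, -1.00817545, -0.19794421]), 'ft_torque': array([ 0.01942995, -0.00873881, -0.03820339]), 'finger_gap': 0.9997529795158003}
side 498.3455097707199 498.3455097707199 317.3821655607084 236.60926258357392 [[-0.92138761 -0.38856188  0.0080337   0.60295694]
 [ 0.24799139 -0.57188897  0.78194838 -0.16080652]
 [-0.29924094  0.72246984  0.62329141 -1.073775  ]
 [ 0.          0.          0.          1.        ]] ['color', 'fx', 'fy', 'cx', 'cy', 'view']
top 600.260695936172 600.260695936172 326.42497150066606 241.10870363931807 [[-1.10503367e-03 -9.99998889e-01  1.00046999e-03  9.20397070e-02]
 [ 9.77765465e-01 -8.70666530e-04  2.09699638e-01 -6.15604001e-01]
 [-2.09698534e-01  1.20995017e-03  9.77765340e-01 -1.05697790e+00]
 [ 0.00000000e+00  0.00000000e+00  0.00000000e+00  1.00000000e+00]] ['color', 'fx', 'fy', 'cx', 'cy', 'view']
```

View pics/side0.png

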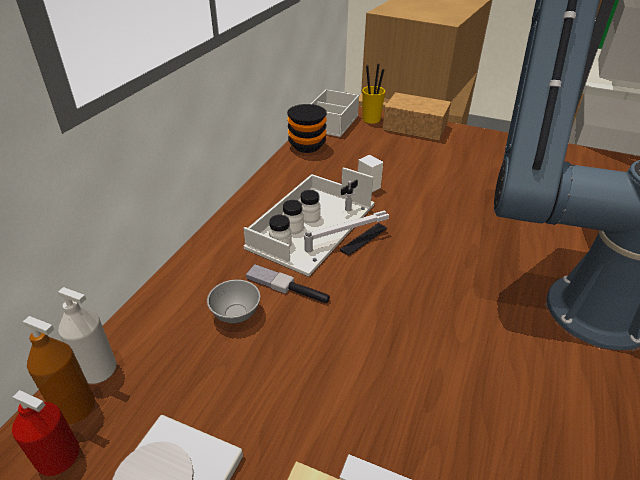

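View pics/top0.png

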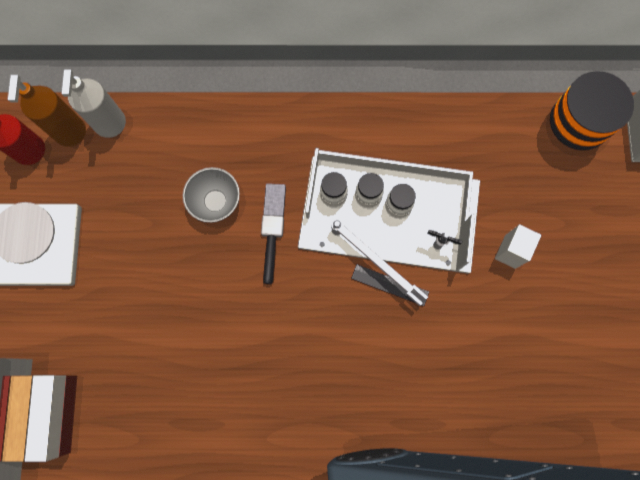

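Run:
```python
import cv2
a=cv2.imread("pics/top0.png")[140:315,290:490]; cv2.imwrite("pics/topz.png",cv2.resize(a,None,fx=4,fy=4,interpolation=2)[:600])
a=cv2.resize(cv2.imread("pics/top0.png")[140:315,290:490],None,fx=3.4,fy=3.4,interpolation=2);cv2.imwrite("pics/topz.png",a)
a=cv2.resize(cv2.imread("pics/side0.png")[145:285,230:400],None,fx=4.2,fy=4.2,interpolation=2);cv2.imwrite("pics/sidez.png",a)
```

```text
(no output)
```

View pics/topz.png

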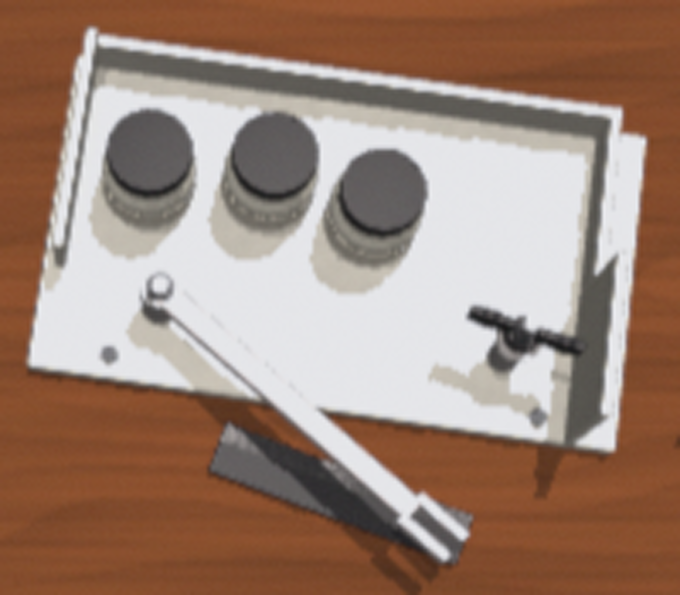

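View pics/sidez.png

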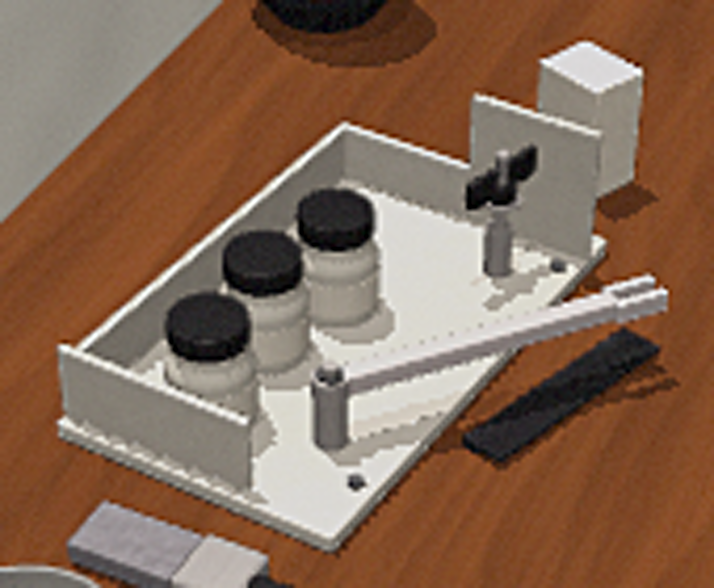

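```bash
cat > h.py <<'E'
import numpy as np,cv2
K={"side":(498.3455,317.3822,236.6093,np.array([[-0.92138761,-0.38856188,0.0080337,0.60295694],[0.24799139,-0.57188897,0.78194838,-0.16080652],[-0.29924094,0.72246984,0.62329141,-1.073775]])),
"top":(600.2607,326.42497,241.1087,np.array([[-1.10503367e-03,-9.99998889e-01,1.00046999e-03,9.20397070e-02],[9.77765465e-01,-8.70666530e-04,2.09699638e-01,-6.15604001e-01],[-2.09698534e-01,1.20995017e-03,9.77765340e-01,-1.05697790e+00]]))}
def ray(n,u,v):
    f,cx,cy,V=K[n];d=np.array([(u-cx)/f,-(v-cy)/f,-1.]);R=V[:,:3];return -R.T@V[:,3],R.T@d
def onz(n,u,v,z):
    o,d=ray(n,u,v);return o+d*(z-o[2])/d[2]
def proj(n,p):
    f,cx,cy,V=K[n];c=V[:,:3]@np.asarray(p)+V[:,3];return np.array([cx+f*c[0]/-c[2],cy-f*c[1]/-c[2]])
def tri(a,b):
    (o1,d1),(o2,d2)=ray("top",*a),ray("side",*b)
    s=np.linalg.lstsq(np.c_[d1,-d2],o2-o1,rcond=None)[0]
    p,q=o1+s[0]*d1,o2+s[1]*d2;return (p+q)/2,np.linalg.norm(p-q)
def tz(u,v):return 290+(u+.5)/3.4-.5,140+(v+.5)/3.4-.5
def sz(u,v):return 230+(u+.5)/4.2-.5,145+(v+.5)/4.2-.5
E
python3 - <<'E'
from h import *
np.set_printoptions(precision=4,suppress=True)
print("cams",ray("top",0,0)[0],ray("side",0,0)[0])
print("nut/stud tri",tri(tz(521,331),sz(503,175)))
print("pivot top",tri(tz(160,287),sz(328,373)))
FL,FR,BR=[onz("top",*tz(*p),.012) for p in((28,366),(613,448),(646,137))]
print("front",FL,FR,np.linalg.norm(FL-FR),"side",np.linalg.norm(BR-FR))
e=(FL-FR)/np.linalg.norm(FL-FR);print("yaw of rack y",np.degrees(np.arctan2(e[1],e[0])))
x=np.array([e[1],-e[0],0])
print("ex",x)
for p in((109,354),(538,416)): print("screw",onz("top",*tz(*p),.012))
for p in((150,152),(275,154),(384,190)): print("jar",onz("top",*tz(*p),.084))
print("bar end outer",onz("top",*tz(436,527),.06),"wings",[onz("top",*tz(*p),.081) for p in((470,313),(580,347))])
print("carton top",[onz("top",490+(i),230,.088) for i in (0,)])
print('cheek top edge', [onz("top",*tz(*p),.106) for p in((612,257),(605,412))], [onz("side",*sz(*p),.106) for p in((475,97),(602,133))])
E
```

```text
cams [0.3804 0.0928 1.1625] [0.2741 0.9181 0.7902]
nut/stud tri (array([ 0.6176, -0.1224,  0.0875]), np.float64(0.0017022157108789564))
pivot top (array([0.6493, 0.072 , 0.062 ]), np.float64(9.348720373820642e-05))
front [0.6148 0.1472 0.012 ] [ 0.5667 -0.187   0.012 ] 0.337582802281614 side 0.18773902656192035
yaw of rack y 81.81868732747517
ex [ 0.9898 -0.1423  0.    ]
screw [0.6218 0.1006 0.012 ]
screw [ 0.5853 -0.145   0.012 ]
jar [0.7205 0.0776 0.084 ]
jar [0.7193 0.0086 0.084 ]
jar [ 0.6986 -0.0509  0.084 ]
bar end outer [ 0.5157 -0.0771  0.06  ] wings [array([ 0.6299, -0.0962,  0.081 ]), array([ 0.611 , -0.1551,  0.081 ])]
carton top [array([ 0.6314, -0.2093,  0.088 ])]
cheek top edge [array([ 0.6548, -0.1689,  0.106 ]), array([ 0.5707, -0.1609,  0.106 ])] [array([ 0.6551, -0.1734,  0.106 ]), array([ 0.5678, -0.1644,  0.106 ])]
```

```bash
cat >> h.py <<'E'
from scipy.spatial.transform import Rotation as R
YAW=np.radians(-8.18); EX=np.array([np.cos(YAW),np.sin(YAW),0]);EY=np.array([-EX[1],EX[0],0])
O=np.array([.6351,-.0270,0])
RT=R.from_matrix(np.c_[EX,-EY,[0,0,-1]])
def rack(x,y,z):return O+x*EX+y*EY+np.array([0,0,z])
def cmd(st,p):  # p rack mm
    r=R.from_quat(st["tool_rot"]);d=rack(*(np.array(p)/1e3))-st["tcp_pos"]
    return np.r_[r.inv().apply(d)*1e3,np.degrees((r.inv()*RT).as_rotvec())].round(1)
def where(st):
    d=st["tcp_pos"]-O;return np.round([d@EX*1e3,d@EY*1e3,d[2]*1e3],1)
E
cat > go.py <<'E'
import sys
from station import manip
from h import *
np.set_printoptions(precision=2,suppress=True)
s=manip.sense();print("t",round(s["t"],2),"rack",where(s),"F rack",np.array([s["force"]@EX,s["force"]@EY,s["force"][2]]))
for a in sys.argv[1:]: print(a,cmd(s,[float(v) for v in a.split(",")]).tolist())
E
python3 go.py=1 2>/dev/null; python3 go.py -- 2>/dev/null; python3 go.py " -130,-20,150"
```

```text
t 0.1 rack [-365.5 -628.   230.4] F rack [-0.62  0.39 -0.24]
t 0.1 rack [-365.5 -628.   230.4] F rack [-0.62  0.39 -0.24]
 -130,-20,150 [472.8, -448.9, 81.5, -0.1, 0.0, 25.3]
```

Request:
drive_tool(motion=[473,-449,50,0,0,25.3,0,473,-449,50,0,0,25.3,0,473,-449,50,0,0,25.3,0,473,-449,50,0,0,25.3,0,473,-449,50,0,0,25.3,0,473,-449,50,0,0,25.3,0,473,-449,50,0,0,25.3,0,473,-449,50,0,0,25.3,0], force=20)

```text
t: 1.1
tcp_pos: [0.429, -0.1609, 0.193]
tool_rot: [0.997, -0.072, -0.0, -0.001]
force: [0.2, -0.3, 0.1]
finger_gap: 0.001
```

```bash
python3 go.py " -130,-20,110"
```

```text
t 1.1 rack [-185.  -161.9  193. ] F rack [ 0.24 -0.31  0.06]
 -130,-20,110 [55.0, -141.7, 83.3, -0.1, 0.0, -0.0]
```

Request:
drive_tool(motion=[55,-142,50,0,0,0,0,55,-142,50,0,0,0,0,55,-142,50,0,0,0,0,55,-142,83,0,0,0,0,55,-142,83,0,0,0,0])

```text
t: 1.72
tcp_pos: [0.5017, -0.0269, 0.1083]
tool_rot: [0.997, -0.071, -0.003, -0.002]
force: [0.3, 0.0, 0.8]
finger_gap: -0.005
```

```bash
python3 go.py " -130,-20,47"
python3 - <<'E'
from station import manip
import cv2,numpy as np
for n in("side","top"):
    s=manip.snapshot(n)["color"][:,:,::-1]
    s=s[100:290,230:480] if n=="side" else s[130:320,280:530]
    cv2.imwrite(f"pics/{n}1.png",cv2.resize(s,None,fx=3,fy=3,interpolation=2))
E
```

```text
t 1.73 rack [-132.   -18.9  108.3] F rack [0.33 0.05 0.81]
 -130,-20,47 [2.4, 1.3, 61.3, -0.1, 0.4, 0.0]
```

View pics/side1.png

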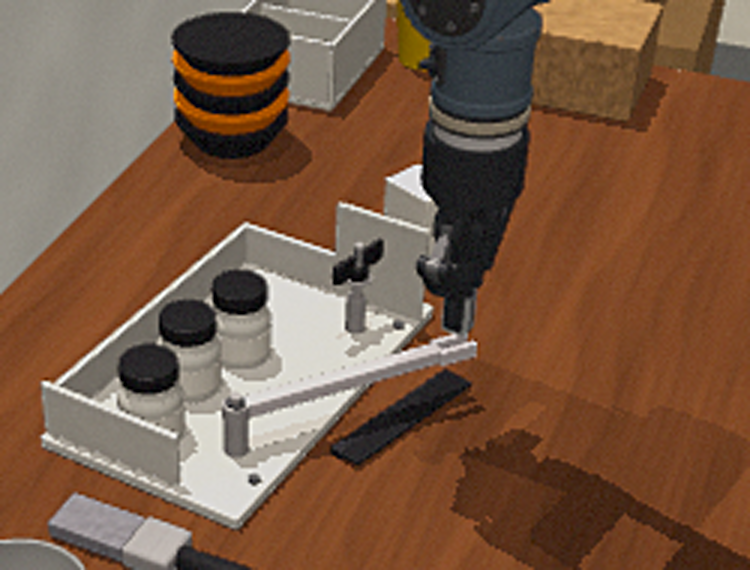

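View pics/top1.png

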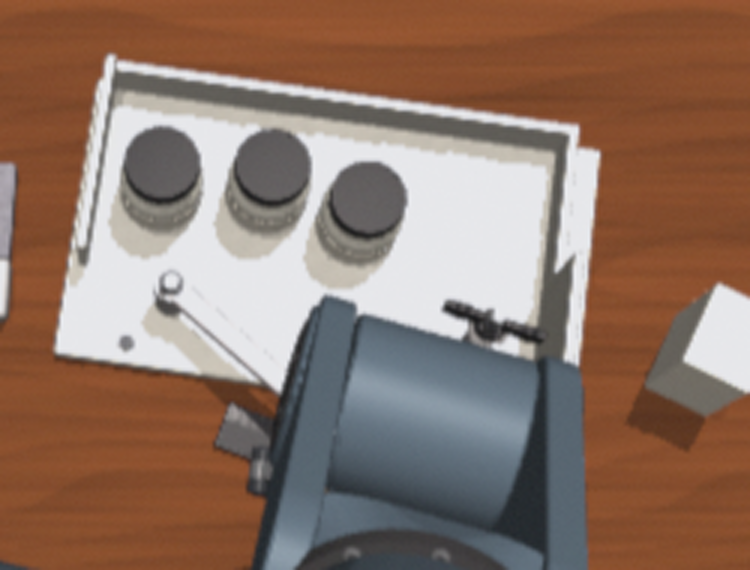

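Run:
```python
from h import *
print(proj("side",[.5017,-.0269,.1083]), 230+457/3,100+333/3)
```

```text
[381.8112907  209.62047719] 382.33333333333337 211.0
```

Request:
drive_tool(motion=[2,1,30,0,0.4,0,0,2,1,61,0,0.4,0,0,2,1,61,0,0.4,0,0,2,1,61,0,0.4,0,0])

```text
t: 2.33
tcp_pos: [0.5061, -0.0301, 0.0507]
tool_rot: [0.997, -0.072, 0.004, -0.0]
force: [-0.3, 0.3, -0.0]
finger_gap: 0.001
```

```bash
python3 go.py " -26,-20,47"
python3 - <<'E'
from station import manip
import cv2,numpy as np
for n in("side",):
    s=manip.snapshot(n)["color"][:,:,::-1]
    s=s[100:290,230:480] if n=="side" else s[130:320,280:530]
    cv2.imwrite(f"pics/{n}2.png",cv2.resize(s,None,fx=3,fy=3,interpolation=2))
E
```

```text
t 2.33 rack [-127.2  -21.4   50.7] F rack [-0.33  0.29 -0.03]
 -26,-20,47 [101.2, -1.5, 4.6, -0.1, -0.5, -0.1]
```

View pics/side2.png

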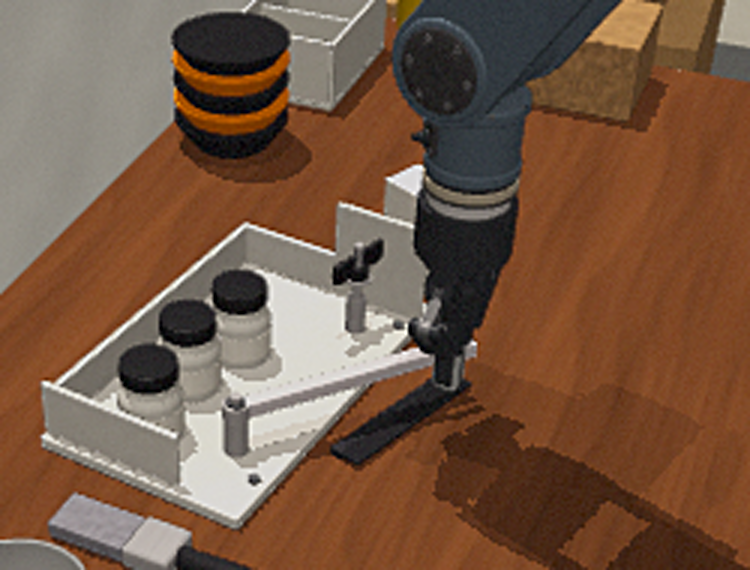

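Request:
drive_tool(motion=[12,-1,4,0,-0.5,0,0,24,-1,4,0,-0.5,0,0,36,-1,4,0,-0.5,0,0,48,-1,4,0,-0.5,0,0,60,-1,4,0,-0.5,0,0,72,-1,4,0,-0.5,0,0,84,-1,4,0,-0.5,0,0,95,-1,4,0,-0.5,0,0])

```text
t: 3.38
tcp_pos: [0.6013, -0.043, 0.0477]
tool_rot: [0.997, -0.072, 0.0, -0.001]
force: [-2.7, -1.9, -1.0]
finger_gap: -0.001
```

```bash
python3 go.py " -20,-20,47"
```

```text
t 3.38 rack [-31.2 -20.6  47.7] F rack [-2.36 -2.24 -1.01]
 -20,-20,47 [11.2, -0.6, 0.7, -0.1, -0.0, -0.1]
```

Request:
drive_tool(motion=[4,0,0,0,0,0,0,7,0,0,0,0,0,0,10,0,0,0,0,0,0,11,0,0,0,0,0,0,12,0,0,0,0,0,0])

```text
t: 4.0
tcp_pos: [0.613, -0.0447, 0.0478]
tool_rot: [0.997, -0.072, -0.0, -0.001]
force: [-4.1, -0.7, 2.1]
finger_gap: 0.001
```

```bash
python3 go.py " -16,-20,47"
```

```text
t 4.0 rack [-19.4 -20.6  47.8] F rack [-3.95 -1.32  2.09]
 -16,-20,47 [3.4, -0.7, 0.8, -0.1, 0.0, -0.1]
```

Request:
drive_tool(motion=[1,0,0,0,0,0,0,2,0,0,0,0,0,0,2,0,0,0,0,0,0])

```text
t: 4.38
tcp_pos: [0.613, -0.0447, 0.0478]
tool_rot: [0.997, -0.072, -0.002, -0.001]
force: [-6.3, -2.4, 4.0]
finger_gap: -0.0
```

```bash
python3 go.py " -16,-20,47"
python3 - <<'E'
from station import manip
import cv2,numpy as np
for n in("side","top"):
    s=manip.snapshot(n)["color"][:,:,::-1]
    s=s[100:290,230:480] if n=="side" else s[130:320,280:530]
    cv2.imwrite(f"pics/{n}3.png",cv2.resize(s,None,fx=3,fy=3,interpolation=2))
E
```

```text
t 4.38 rack [-19.3 -20.6  47.8] F rack [-5.84 -3.28  3.99]
 -16,-20,47 [3.3, -0.7, 0.8, -0.1, 0.3, -0.1]
```

View pics/side3.png

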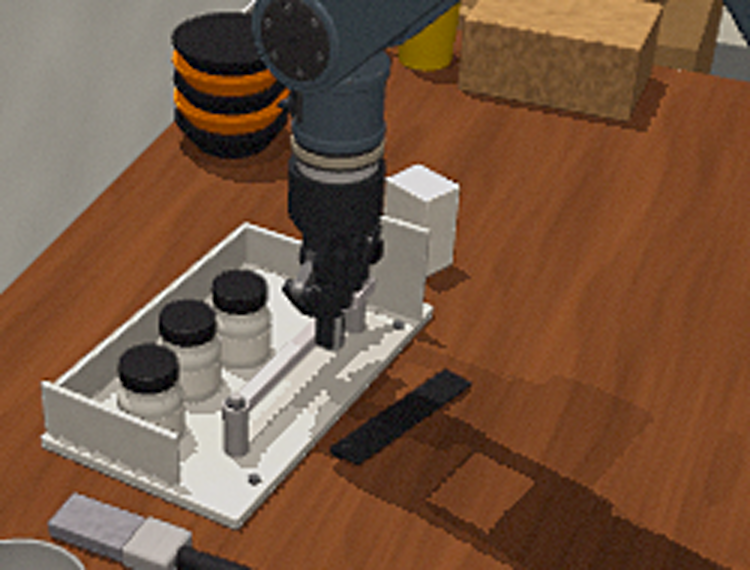

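Request:
drive_tool(motion=[3,0,0,0,0,0,0,5,0,0,0,0,0,0,5,0,0,0,0,0,0,5,0,0,0,0,0,0])

```text
t: 4.97
tcp_pos: [0.6131, -0.0446, 0.0478]
tool_rot: [0.997, -0.071, -0.008, -0.001]
force: [-11.7, -0.9, 7.6]
finger_gap: 0.002
```

```bash
python3 go.py " -35,-20,47" " -45,-20,110"
```

```text
t 4.97 rack [-19.3 -20.6  47.8] F rack [-11.46  -2.57   7.62]
 -35,-20,47 [-15.7, -0.6, 1.0, -0.1, 0.9, -0.0]
 -45,-20,110 [-26.6, -0.7, -61.8, -0.1, 0.9, -0.0]
```

Request:
drive_tool(motion=[-16,0,0,0,0.9,0,0,-20,0,-20,0,0.9,0,0,-20,0,-20,0,0.9,0,0])

```text
t: 5.35
tcp_pos: [0.5967, -0.0423, 0.0707]
tool_rot: [0.997, -0.071, 0.004, -0.0]
force: [-0.3, -0.9, 0.3]
finger_gap: 0.0
```

```bash
python3 go.py " -32,-74,67"
python3 - <<'E'
from station import manip
import cv2,numpy as np
for n in("side","top"):
    s=manip.snapshot(n)["color"][:,:,::-1]
    s=s[100:290,230:480] if n=="side" else s[130:320,280:530]
    cv2.imwrite(f"pics/{n}4.png",cv2.resize(s,None,fx=3,fy=3,interpolation=2))
E
```

```text
t 5.35 rack [-35.8 -20.6  70.7] F rack [-0.15 -0.96  0.32]
 -32,-74,67 [3.8, 53.4, 3.7, -0.0, -0.5, -0.0]
```

View pics/side4.png

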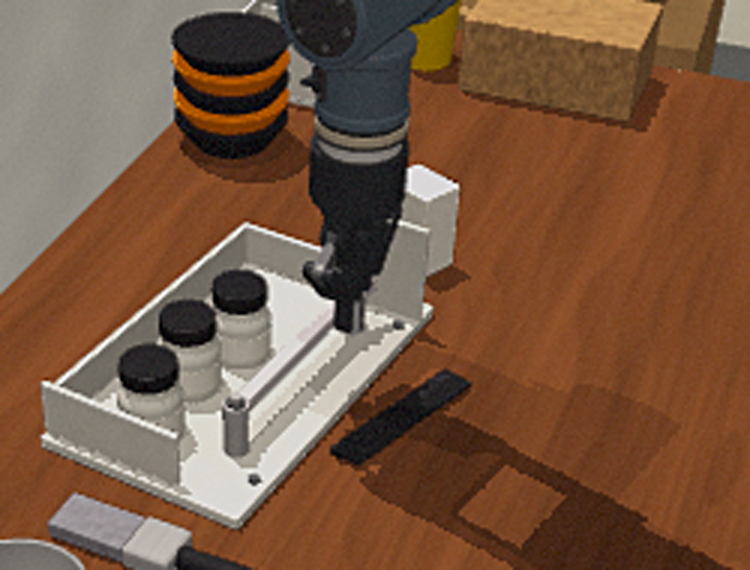

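View pics/top4.png

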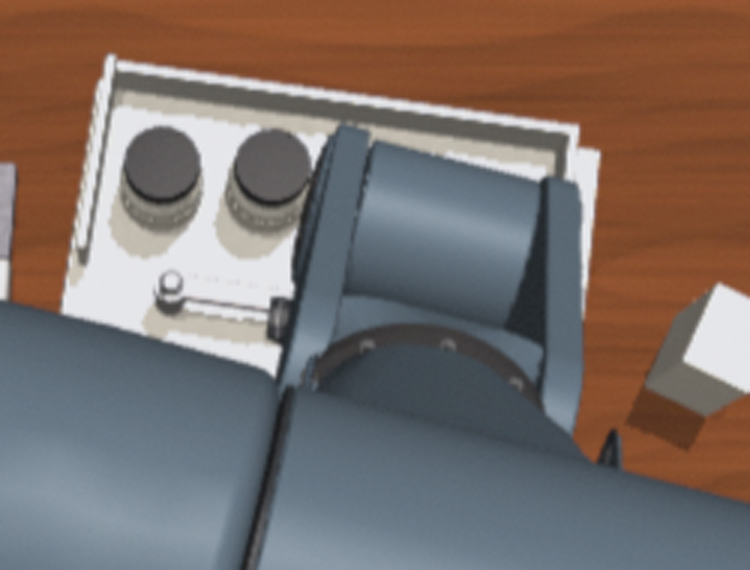

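Request:
drive_tool(motion=[4,25,4,0,-0.5,0,0,4,53,4,0,-0.5,0,0,4,53,4,0,-0.5,0,0,4,53,4,0,-0.5,0,0])

```text
t: 5.95
tcp_pos: [0.5924, -0.0949, 0.0651]
tool_rot: [0.997, -0.072, -0.002, -0.001]
force: [0.2, 0.1, -0.9]
finger_gap: 0.002
```

```bash
cat > arc.py <<'E'
import sys
from station import manip
from h import *
s=manip.sense();w=where(s);print("t",round(s["t"],2),"rel stud",w-[0,-100,0],"F",round(float(s["force"]@EX),1),round(float(s["force"]@EY),1),round(float(s["force"][2]),1), "rot",np.degrees((R.from_quat(s["tool_rot"]).inv()*RT).as_rotvec()).round(1))
for a in sys.argv[1:]:
    x,y,z=map(float,a.split(","));print(a,cmd(s,[x,y-100,z])[:3].round().tolist())
E
python3 arc.py " -20,27,67" " -10,28.5,67" 0,30,67 8,29,67 15,26,67 21,21,67 26,15,67 29,8,67
python3 - <<'E'
from station import manip
import cv2
s=manip.snapshot("side")["color"][:,:,::-1][140:240,320:440]
cv2.imwrite("pics/side5.png",cv2.resize(s,None,fx=5,fy=5,interpolation=2))
E
```

```text
t 5.95 rel stud [-32.6  26.7  65.1] F 0.2 0.1 -0.9 rot [-0.1  0.2 -0. ]
 -20,27,67 [13.0, -0.0, -2.0]
 -10,28.5,67 [23.0, -2.0, -2.0]
0,30,67 [32.0, -3.0, -2.0]
8,29,67 [40.0, -2.0, -2.0]
15,26,67 [48.0, 1.0, -2.0]
21,21,67 [54.0, 6.0, -2.0]
26,15,67 [59.0, 12.0, -2.0]
29,8,67 [62.0, 19.0, -2.0]
```

View pics/side5.png

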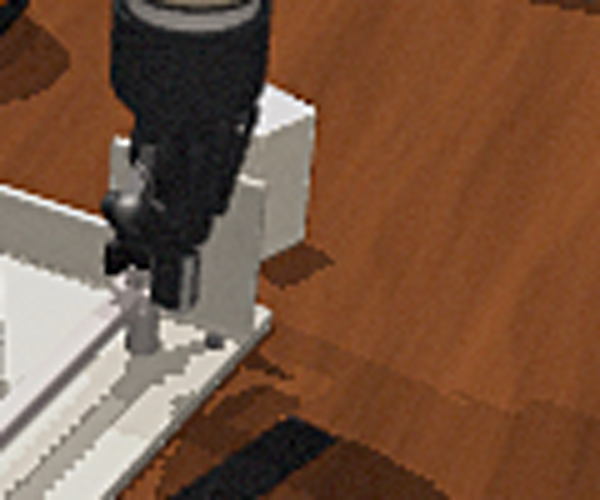

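Request:
drive_tool(motion=[13,0,-2,0,0,0,0,23,-2,-2,0,0,0,0,32,-3,-2,0,0,0,0,40,-2,-2,0,0,0,0,48,1,-2,0,0,0,0,54,6,-2,0,0,0,0,59,12,-2,0,0,0,0,62,19,-2,0,0,0,0])

```text
t: 7.0
tcp_pos: [0.6514, -0.1227, 0.0668]
tool_rot: [0.997, -0.071, -0.002, -0.001]
force: [-1.3, 0.6, 0.6]
finger_gap: -0.0
```

```bash
python3 arc.py 30,0,67 29.5,-5,67
python3 - <<'E'
from station import manip
import cv2
s=manip.snapshot("side")["color"][:,:,::-1][140:240,320:440]
cv2.imwrite("pics/side6.png",cv2.resize(s,None,fx=5,fy=5,interpolation=2))
E
```

```text
t 7.0 rel stud [29.7  7.6 66.8] F -1.4 0.4 0.6 rot [-0.1  0.2 -0. ]
30,0,67 [0.0, 8.0, -0.0]
29.5,-5,67 [-0.0, 13.0, -0.0]
```

View pics/side6.png

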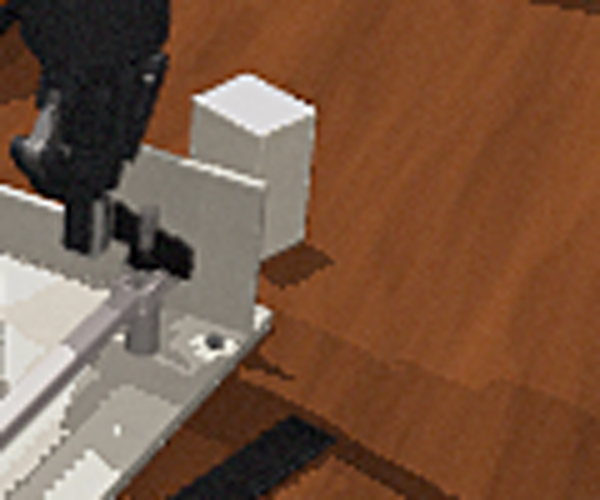

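Request:
drive_tool(motion=[0,7,0,0,0,0,0,0,13,0,0,0,0,0,0,14,0,0,0,0,0,2,8,0,0,0,0,0,3,4,-20,0,0,0,0,3,4,-42,0,0,0,0,3,4,-44,0,0,0,0])

```text
t: 7.92
tcp_pos: [0.6563, -0.1284, 0.1141]
tool_rot: [0.997, -0.071, 0.002, 0.0]
force: [-0.7, 0.4, -0.4]
finger_gap: -0.002
```

```bash
python3 arc.py " -36,-8,109" " -36,-8,67"
python3 - <<'E'
from station import manip
import cv2
s=manip.snapshot("side")["color"][:,:,::-1][140:240,320:440]
cv2.imwrite("pics/side7.png",cv2.resize(s,None,fx=5,fy=5,interpolation=2))
E
```

```text
t 7.92 rel stud [ 35.4   2.7 114.1] F -0.7 0.3 -0.4 rot [ 0.  -0.2  0. ]
 -36,-8,109 [-71.0, 11.0, 5.0]
 -36,-8,67 [-72.0, 11.0, 47.0]
```

View pics/side7.png

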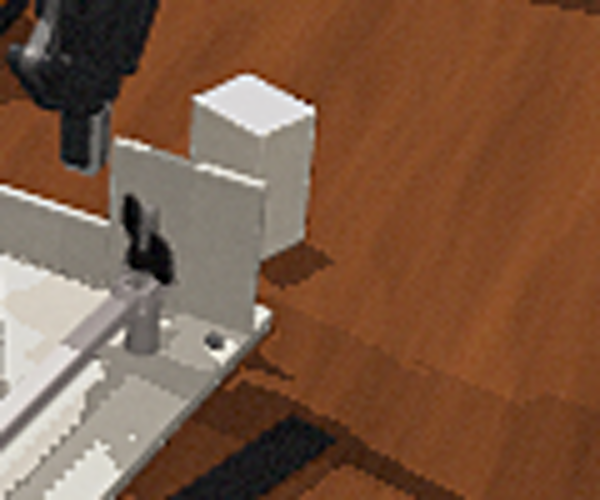

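```bash
cat > ang.py <<'E'
import sys
from h import *
z=float(sys.argv[1]);P=[onz("side",320+(float(a.split(",")[0])+.5)/5-.5,140+(float(a.split(",")[1])+.5)/5-.5,z)-O for a in sys.argv[2:4]]
A=[np.array([p@EX,p@EY+.1])*1e3 for p in P];d=A[1]-A[0];print(A,np.linalg.norm(d),"ccw deg",np.degrees(np.arctan2(d[1],d[0]))%180)
E
python3 ang.py .080 132,212 163,266;python3 ang.py .080 130,203 168,275
```

```text
[array([ 18.04534746, -21.12801584]), array([-20.20160616,  15.96153728])] 53.277241029304804 ccw deg 135.88017018220776
[array([ 23.21705922, -28.42739998]), array([-26.27844981,  21.96985573])] 70.63772928192121 ccw deg 134.4827966242244
```

Request:
drive_tool(motion=[-36,6,3,0,0,0,0,-72,11,3,0,0,0,0,-72,11,5,0,0,0,0,-72,11,25,0,0,0,0,-72,11,47,0,0,0,0,-72,11,47,0,0,0,0])

```text
t: 8.72
tcp_pos: [0.5821, -0.1284, 0.0642]
tool_rot: [0.997, -0.071, -0.001, -0.0]
force: [-0.0, -0.3, 0.9]
finger_gap: 0.001
```

```bash
python3 arc.py " -32,-4,67" " -30,3,67" " -28,10,67" " -24,18,67" " -18,24,67" " -10,28,67" " -1,30,67" 8,29,67
python3 - <<'E'
from station import manip
import cv2
s=manip.snapshot("side")["color"][:,:,::-1][140:240,320:440]
cv2.imwrite("pics/side8.png",cv2.resize(s,None,fx=5,fy=5,interpolation=2))
E
```

```text
t 8.72 rel stud [-38.   -7.9  64.2] F 0.0 -0.3 0.9 rot [-0.   0.1  0. ]
 -32,-4,67 [6.0, -4.0, -3.0]
 -30,3,67 [8.0, -11.0, -3.0]
 -28,10,67 [10.0, -18.0, -3.0]
 -24,18,67 [14.0, -26.0, -3.0]
 -18,24,67 [20.0, -32.0, -3.0]
 -10,28,67 [28.0, -36.0, -3.0]
 -1,30,67 [37.0, -38.0, -3.0]
8,29,67 [46.0, -37.0, -3.0]
```

View pics/side8.png

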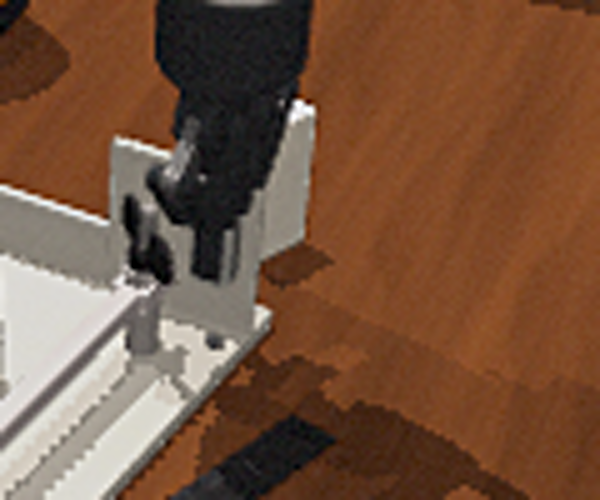

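Request:
drive_tool(motion=[6,-4,-3,0,0,0,0,8,-11,-3,0,0,0,0,10,-18,-3,0,0,0,0,14,-26,-3,0,0,0,0,20,-32,-3,0,0,0,0,28,-36,-3,0,0,0,0,37,-38,-3,0,0,0,0,46,-37,-3,0,0,0,0])

```text
t: 9.78
tcp_pos: [0.634, -0.0982, 0.068]
tool_rot: [0.997, -0.071, -0.0, -0.0]
force: [-1.0, 1.0, -0.0]
finger_gap: -0.001
```

```bash
python3 arc.py 15,26,67 21,21,67 26,15,67 29,8,67 30,0,67 29.5,-6,67
```

```text
t 9.78 rel stud [ 9.1 29.3 68. ] F -1.1 0.8 -0.0 rot [-0.  0.  0.]
15,26,67 [6.0, 3.0, 1.0]
21,21,67 [12.0, 8.0, 1.0]
26,15,67 [17.0, 14.0, 1.0]
29,8,67 [20.0, 21.0, 1.0]
30,0,67 [21.0, 29.0, 1.0]
29.5,-6,67 [20.0, 35.0, 1.0]
```

Request:
drive_tool(motion=[6,3,1,0,0,0,0,12,8,1,0,0,0,0,17,14,1,0,0,0,0,20,21,1,0,0,0,0,21,29,1,0,0,0,0,20,35,1,0,0,0,0,20,36,1,0,0,0,0,22,29,1,0,0,0,0])

```text
t: 10.78
tcp_pos: [0.6516, -0.1306, 0.0671]
tool_rot: [0.997, -0.072, -0.0, -0.0]
force: [0.6, 0.3, 0.0]
finger_gap: 0.003
```

Request:
drive_tool(motion=[2,-4,0,0,0,0,0,3,-4,-20,0,0,0,0,3,-4,-42,0,0,0,0,3,-4,-42,0,0,0,0])

```text
t: 11.28
tcp_pos: [0.6573, -0.1277, 0.1124]
tool_rot: [0.997, -0.071, 0.003, 0.001]
force: [-0.2, 0.6, 0.7]
finger_gap: 0.003
```

```bash
python3 arc.py " -36,-8,109" " -36,-8,65"
python3 - <<'E'
from station import manip
import cv2
s=manip.snapshot("side")["color"][:,:,::-1][140:240,320:440]
cv2.imwrite("pics/side9.png",cv2.resize(s,None,fx=5,fy=5,interpolation=2))
E
```

```text
t 11.28 rel stud [ 36.3   3.5 112.4] F -0.3 0.6 0.7 rot [ 0.1 -0.3 -0. ]
 -36,-8,109 [-72.0, 12.0, 3.0]
 -36,-8,65 [-73.0, 12.0, 47.0]
```

View pics/side9.png

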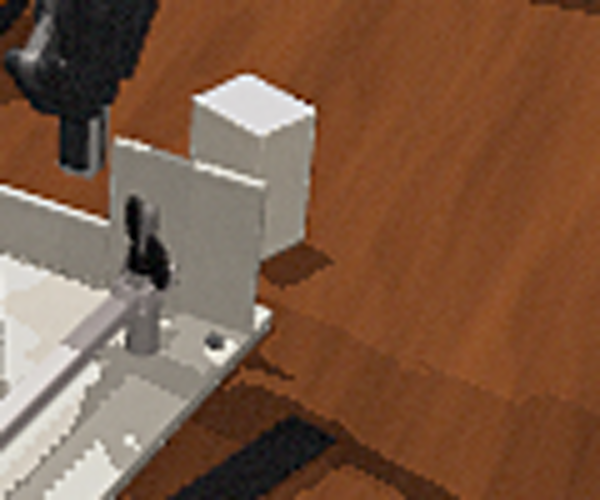

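Request:
drive_tool(motion=[-36,6,2,0,0,0,0,-72,12,2,0,0,0,0,-72,12,5,0,0,0,0,-72,12,25,0,0,0,0,-72,12,47,0,0,0,0,-72,12,47,0,0,0,0])

```text
t: 12.08
tcp_pos: [0.5827, -0.1286, 0.0619]
tool_rot: [0.997, -0.072, -0.0, -0.0]
force: [-0.7, 0.2, -0.1]
finger_gap: 0.001
```

```bash
python3 ang.py .078 133,205 161,280; python3 arc.py " -32,-4,66" " -30,3,66" " -28,10,66" " -24,18,66" " -18,24,66" " -10,28,66" " -1,30,66" 8,29,66
```

```text
[array([ 22.34832782, -30.36538525]), array([-24.06494402,  25.21671682])] 72.4124428140521 ccw deg 129.8632276838843
t 12.07 rel stud [-37.4  -8.   61.9] F -0.7 0.1 -0.1 rot [-0.  0. -0.]
 -32,-4,66 [5.0, -4.0, -4.0]
 -30,3,66 [7.0, -11.0, -4.0]
 -28,10,66 [9.0, -18.0, -4.0]
 -24,18,66 [13.0, -26.0, -4.0]
 -18,24,66 [19.0, -32.0, -4.0]
 -10,28,66 [27.0, -36.0, -4.0]
 -1,30,66 [36.0, -38.0, -4.0]
8,29,66 [45.0, -37.0, -4.0]
```

Request:
drive_tool(motion=[4,-1,-5,0,0,0,0,7,-10,-5,0,0,0,0,9,-18,-5,0,0,0,0,13,-26,-5,0,0,0,0,19,-32,-5,0,0,0,0,27,-36,-5,0,0,0,0,36,-38,-5,0,0,0,0,45,-37,-5,0,0,0,0])

```text
t: 13.08
tcp_pos: [0.6328, -0.098, 0.0666]
tool_rot: [0.997, -0.071, -0.001, -0.001]
force: [-1.7, 0.6, 0.4]
finger_gap: -0.001
```

```bash
python3 arc.py 12,27.5,66 15,26,66 18,23.5,66 21,21,66 23.5,18,66 26,15,66  27.5,12,66 29,8,66
```

```text
t 13.07 rel stud [ 7.8 29.4 66.6] F -1.8 0.4 0.4 rot [-0.1  0.1 -0. ]
12,27.5,66 [4.0, 2.0, 1.0]
15,26,66 [7.0, 3.0, 1.0]
18,23.5,66 [10.0, 6.0, 1.0]
21,21,66 [13.0, 8.0, 1.0]
23.5,18,66 [16.0, 11.0, 1.0]
26,15,66 [18.0, 14.0, 1.0]
27.5,12,66 [20.0, 17.0, 1.0]
29,8,66 [21.0, 21.0, 1.0]
```

Request:
drive_tool(motion=[4,2,0,0,0,0,0,7,3,0,0,0,0,0,10,6,0,0,0,0,0,13,8,0,0,0,0,0,16,11,0,0,0,0,0,18,14,0,0,0,0,0])

```text
t: 13.82
tcp_pos: [0.6489, -0.1147, 0.0667]
tool_rot: [0.997, -0.072, -0.001, -0.001]
force: [-1.1, 0.3, 0.2]
finger_gap: -0.0
```

```bash
python3 arc.py 27.5,12,66 29,8,66 30,4,66
python3 - <<'E'
from station import manip
import cv2
s=manip.snapshot("side")["color"][:,:,::-1][140:240,320:440]
cv2.imwrite("pics/side10.png",cv2.resize(s,None,fx=5,fy=5,interpolation=2))
E
```

```text
t 13.82 rel stud [26.1 15.2 66.7] F -1.1 0.1 0.2 rot [-0.1  0.1 -0. ]
27.5,12,66 [1.0, 3.0, 1.0]
29,8,66 [3.0, 7.0, 1.0]
30,4,66 [4.0, 11.0, 1.0]
```

View pics/side10.png

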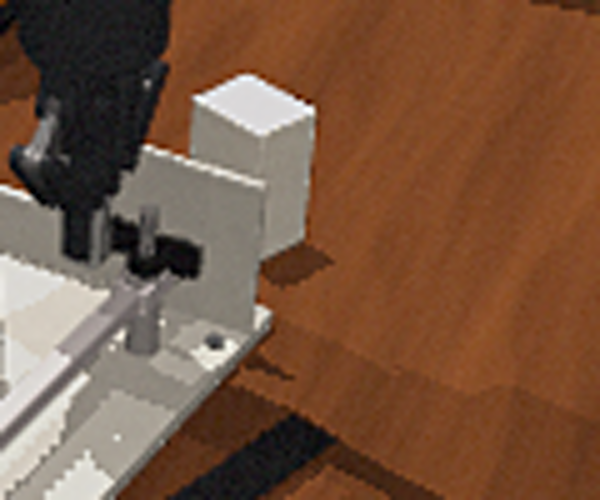

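Request:
drive_tool(motion=[1,3,0,0,0,0,0,2,5,0,0,0,0,0,3,7,0,0,0,0,0,4,9,0,0,0,0,0])

```text
t: 14.38
tcp_pos: [0.6519, -0.1248, 0.0667]
tool_rot: [0.997, -0.072, -0.0, -0.0]
force: [-0.1, 0.6, -0.7]
finger_gap: -0.001
```

Request:
drive_tool(motion=[0,2,0,0,0,0,0,0,4,0,0,0,0,0])

```text
t: 14.62
tcp_pos: [0.6514, -0.1289, 0.0667]
tool_rot: [0.997, -0.072, -0.0, -0.0]
force: [-0.2, 1.0, 0.1]
finger_gap: -0.001
```

```bash
python3 arc.py
python3 - <<'E'
from station import manip
import cv2
s=manip.snapshot("side")["color"][:,:,::-1][140:240,320:440]
cv2.imwrite("pics/side11.png",cv2.resize(s,None,fx=5,fy=5,interpolation=2))
E
```

```text
t 14.62 rel stud [30.6  1.5 66.7] F -0.3 0.9 0.1 rot [-0.  0. -0.]
```

View pics/side11.png

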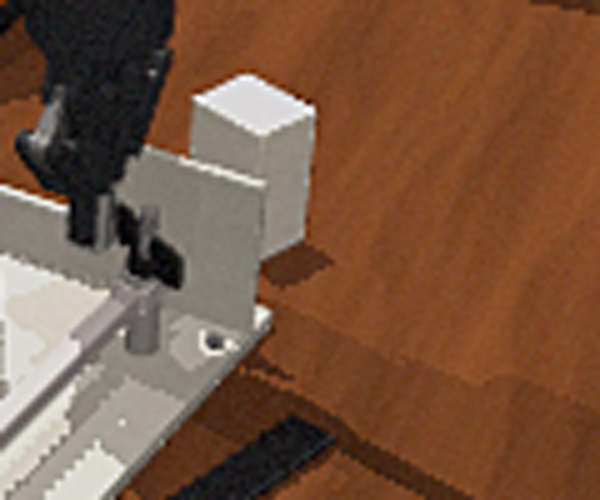

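Request:
drive_tool(motion=[0,2,0,0,0,0,0,0,3,0,0,0,0,0,0,3,0,0,0,0,0])

```text
t: 15.05
tcp_pos: [0.6509, -0.1312, 0.0666]
tool_rot: [0.997, -0.072, -0.0, -0.001]
force: [1.0, 4.7, 0.3]
finger_gap: 0.003
```

```bash
python3 arc.py
```

```text
t 15.05 rel stud [30.5 -0.9 66.6] F 0.3 4.8 0.3 rot [-0.1  0.1 -0.1]
```

Request:
drive_tool(motion=[0,1,0,0,0,0,0,0,3,0,0,0,0,0,0,4,0,0,0,0,0,0,4,0,0,0,0,0])

```text
t: 15.55
tcp_pos: [0.6506, -0.1318, 0.0666]
tool_rot: [0.997, -0.072, -0.0, -0.004]
force: [2.4, 10.9, 1.1]
finger_gap: 0.002
```

```bash
python3 arc.py
python3 - <<'E'
from station import manip
import cv2
s=manip.snapshot("side")["color"][:,:,::-1][140:240,320:440]
cv2.imwrite("pics/side12.png",cv2.resize(s,None,fx=5,fy=5,interpolation=2))
E
```

```text
t 15.55 rel stud [30.3 -1.5 66.6] F 0.9 11.1 1.1 rot [-0.4  0.1 -0.1]
```

View pics/side12.png

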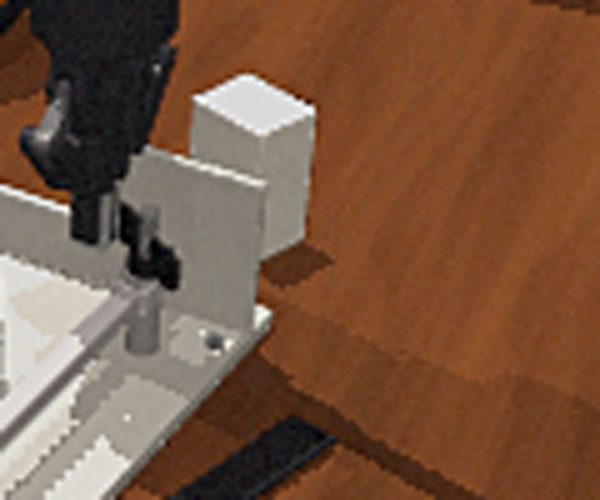

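Request:
drive_tool(motion=[1,-4,0,0,0,0,0,3,-6,0,0,0,0,0,4,-7,-30,0,0,0,0,4,-7,-80,0,0,0,0,-60,-7,-130,0,0,0,0,-120,-7,-150,0,0,0,0,-170,-7,-150,0,0,0,0,-190,-7,-150,0,0,0,0])

```text
t: 16.6
tcp_pos: [0.4602, -0.0984, 0.2177]
tool_rot: [0.997, -0.072, -0.001, -0.003]
force: [0.4, -0.4, 0.5]
finger_gap: 0.002
```

Request:
drive_tool(motion=[0,100,0,0,0,0,0,-20,200,0,0,0,0,0,-20,250,0,0,0,0,0,-20,250,0,0,0,0,0,-20,250,0,0,0,0,0,-20,250,0,0,0,0,0])

```text
t: 17.35
tcp_pos: [0.4035, -0.3432, 0.2162]
tool_rot: [0.997, -0.073, -0.001, -0.003]
force: [0.7, 0.4, -0.8]
finger_gap: 0.003
```

Run:
```python
from station import manip
import cv2
print(manip.sense()["force"],manip.sense()["tcp_pos"])
s=manip.snapshot("side")["color"][:,:,::-1]
cv2.imwrite("pics/side13.png",cv2.resize(s[145:285,230:400],None,fx=4.2,fy=4.2,interpolation=2))
cv2.imwrite("pics/sz13.png",cv2.resize(s[140:240,320:440],None,fx=5,fy=5,interpolation=2))
s=manip.snapshot("top")["color"][:,:,::-1];cv2.imwrite("pics/topfull.png",s)
cv2.imwrite("pics/top13.png",cv2.resize(s[140:315,290:490],None,fx=3.4,fy=3.4,interpolation=2))
a=cv2.imread("pics/top0.png");cv2.imwrite("pics/diff.png",cv2.absdiff(a,s))
```

```text
[ 0.69673754  0.38071263 -0.75833711] [ 0.40351129 -0.3431702   0.21617418]
```

View pics/top13.png

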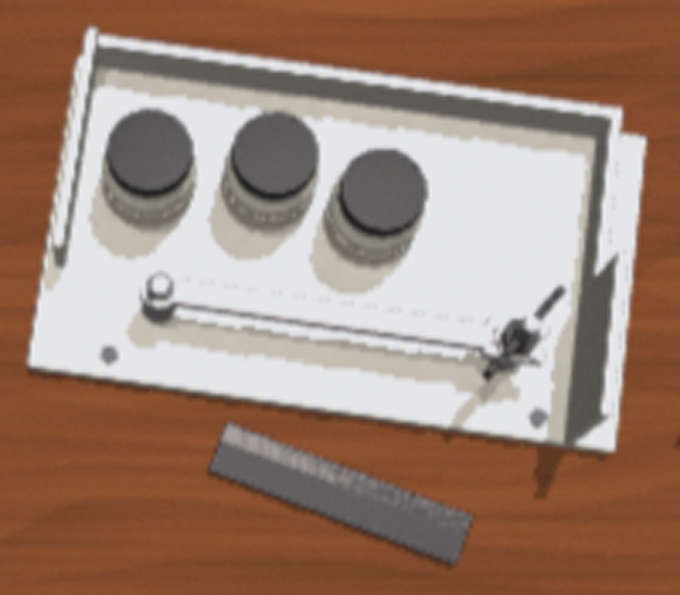

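View pics/sz13.png

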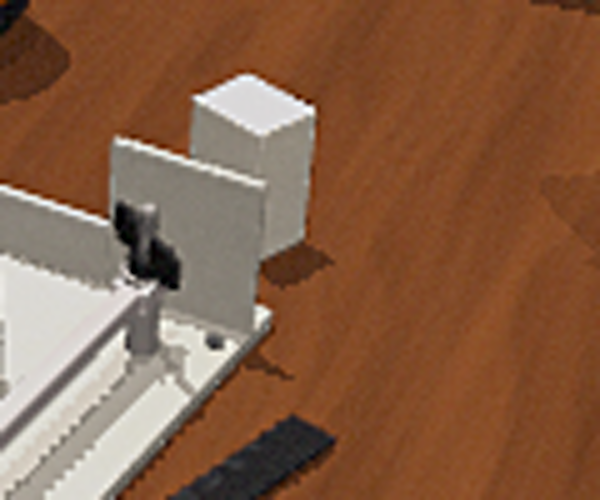

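View pics/diff.png

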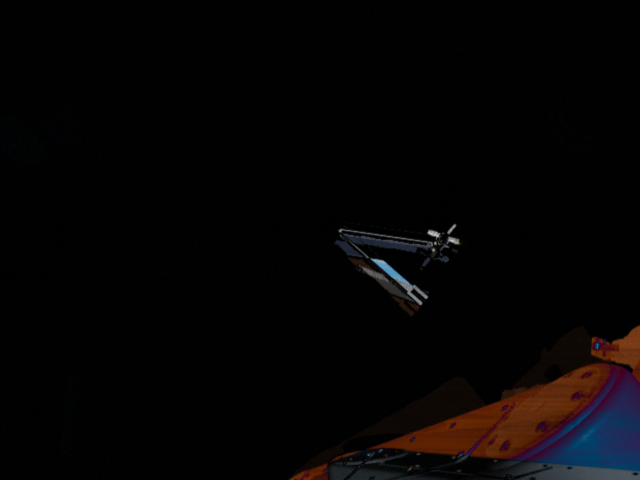

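```bash
python3 - <<'E'
from h import *
def rk(p,z): d=onz("top",*tz(*p),z)-O; return np.array([d@EX,d@EY])*1e3
a,b=rk((562,290),.077),rk((488,375),.077);d=b-a
print(a,b,np.linalg.norm(d),"wing ccw",np.degrees(np.arctan2(d[1],d[0]))%180,"expected snug",(-np.degrees(10))%180)
# bar dark lower edge, z~.060 (front top edge)
a,b=rk((180,303),.06),rk((480,351),.06);d=b-a;print(a,b,"bar q",np.arctan2(-d[0],-d[1]))
E
python3 ang.py .077 120,210 174,280
```

```text
[  25.71093784 -118.25938827] [-27.21428468 -83.10764613] 63.535219802141704 wing ccw 146.4087818747279 expected snug 147.04220486917677
[-7.05269018 87.78466918] [-10.60141575 -79.91539452] bar q 0.021157988464122635
[array([ 26.5937709 , -23.74767998]), array([-29.08225006,  20.36153598])] 71.03127651324321 ccw deg 141.61204526616135
```

```bash
python3 -c "
from station import manip
print(manip.sign_off())"
```

```text
the job is handed in; nothing more can be done
None
```

The keeper bar is shut against its stop and the wing nut is run down snug on it. I handed the job in at about 17.5 s. `sign_off` gives no verdict, so these are my own last checks:

- **Bar:** I pushed it shut with the closed fingertips. The fingers stopped moving while the push rose to about 11 N, so it was on its stop. In the last top picture a rough reading of its front edge gave about 0.02 rad. The mean slope of its two edges matched the rack's front edge, so about 0 rad.
- **Nut:** It took three one-sided pushing strokes. Tool-force readings after the moves were 2 N or less while it ran loose and about 11 N at the stop. In the top view the wings lie at 146.4°, against 147.0° expected when snug, so the joint is at about 10.0 rad. The side view gave 141.6°; I relied on the top view, because its wing length (63.5 mm) fits the 64 mm given and the side view's (71 mm) does not.
- **Loose things:** Comparing the top pictures from start and end, only the bar, the nut and the arm changed, along with their shadows. The jars, carton, comb, brush and bowl show no movement.
- **Robot:** The arm is clear of everything, and the tool force reads about zero.

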